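# Get the rear tape roll off the crowded hook

### The job

The blue tape roll hangs at the back of the hook, behind the orange one. First move the orange roll over to the empty hook of the packing caddy and leave it hanging there, then take the blue roll off its hook and put it in the caddy's grey tray.

Things in the scene. Friction and masses are not known exactly. Their poses are not given: they have to be found in the camera images.
- front_roll: Orange tape roll, hanging in front (nearer the tip) on the full hook: 24 mm wide, 58 mm across, with a 40 mm hole and a cardboard core, about 60 g, rigid. Origin at the centre of the hole; its x axis is the roll's axis. It hangs with its axis along the bar and the bar through the hole.
- rear_roll: Blue tape roll, hanging on the same hook, 40 to 54 mm behind the orange one (centre to centre), nearer the post: 24 mm wide, 58 mm across, with a 40 mm hole and a cardboard core, about 60 g, rigid. Origin at the centre of the hole; its x axis is the roll's axis. This is the one wanted. A lookalike green roll lies on the counter as a bystander.
- full_stand: Fixed hook with both rolls. Origin: foot of its 14 mm post, on the counter; z up. A level bar 8 mm thick, centre line 160 mm up, runs from the post along -x (towards the robot, within 15 deg) for 108 mm; its upturned tip ends at x = -116 mm, 168 mm up (centre line). Nothing rises above the bar but the tip. A hung roll's centre is 16 mm below the centre line; lifted 20 mm it slides off along -x.
- caddy: Packing caddy, fixed, left or right of the full hook: an identical but empty hook (same heights, lengths, origin at the post's foot, -x towards the robot within 15 deg) on a plywood foot 12 mm high; on its -x side, below, a grey open tray centred at x = -210 mm, y = 0, outside 140 (x) by 180 (y) mm, walls 5 mm thick and 35 mm high, floor 5 mm above the counter.
Mind the look-alikes: they are no part of the job. There is more than one size of the front_roll; the one meant has the size given above.

How it is judged:
By the outcome, as a careful person would: the job done as asked, in the order asked, and still so for the second after the job is handed in, with the robot touching nothing.
It also fails if it takes over 56 s, if anything falls off the work surface, if the arm or the gripper's body presses on something with over 40 N, if the wrist force passes 120 N, or if a joint passes its speed limit or range.

### The arm

A 6-joint arm with a two-finger parallel gripper is mounted at the origin on the work surface. World frame = base frame: x ahead of the robot, y to its left, z up, the work surface at z = 0. Lengths are in m, angles in rad, forces in N, time in s.
With the tool pointing down it reaches from about 0.3 to 0.875 m from the base axis. Payload 6.4 kg.
Tool frame: the origin (TCP) lies at the very end of the fingers, on their centre line; the grasp point (between the pads) lies ctrl.pinch_z behind it (ctrl.pinch_z is the distance from the TCP to the grasp point, in m); y points along the fingers, z is the direction in which the jaws open and shut, and the axes are right-handed (so a half turn about y gives the same grasp; the last joint's range is limited). The gripper opens to 85 mm and grips with 20 to 120 N. Pads are 22 mm wide; open, the fingers measure 114 mm over their backs; the gripper's body (76 mm by 85 mm) begins 54 mm behind the grasp point. The pads swing forward as they close: fully open they stand 13 mm farther back than shut.
Start: joints at [0.922, 0.181, 1.607, -0, 1.354, -0.206], TCP at [0.246, 0.52, 0.231] pointing down, gripper open.
Joint ranges: [-2.99, 2.99], [-0.89, 2.07], [0.3, 2.58], [-1.14, 4.28], [0, 2.63], [-3.12, 3.12]. Speed limits (rad/s): [2.57, 2.57, 3.01, 3.14, 3.14, 3.14].

### API

Orientations are given as a unit quaternion [w, x, y, z].
In Python, from bench import ctrl gives the robot as it stands.
- The arm moves only by the shell command python3 -m pendant 'ROWS'. ROWS is JSON, one flat list of numbers, 7 for each row, row after row: the shift along the world's x, y, z in m, then the turn, a rotation vector about the world's x, y, z in degrees, then the finger opening in m, from 0 to 0.0854. In form: [tx, ty, tz, rx, ry, rz, hand, tx, ty, tz, rx, ry, rz, hand, ...]. A call has 1 to 12 rows; each row shifts and turns the commanded pose from where the row before left it; what a row does not reach is not made up. A row lasts 1/8 s, in which the tool goes at most 62.5 mm and 10.7 degrees, less where a joint would pass 70% of its speed; a pose out of reach is approached as far as the arm can. A call with a gripper value outside its range is refused whole. The fingers move at their own pace and stop on an object; the grip force is fixed at half the most. Time passes only in rows, so rows that do not move let the fingers close. It gives the time, the measured TCP pose, the force and the opening at its end, in the units of the state.
- ctrl.get_obs(): the state, without advancing time (a new reading comes with each control period).
- ctrl.camera(name): name is "side" or "top"; returns the picture (420x560x3 uint8, red, green, blue); there is no depth.
- ctrl.camera_info(name): a dict with "fx", "fy", "cx", "cy" (pixels), "k1" (the pictures are not rectified: a ray, as slopes to the right and down, at radius r is drawn at 1 + k1 r^2 times it, then the intrinsics apply), "origin" and "rotation" of the camera in the world. Camera axes: x right, y down, z forward; pixel columns grow to the right and rows downward; lengths in m; the calibration is good to about 2 mm. A picture is of the moment at which its call begins. camera_info takes no time and is no camera call.
- ctrl.hand_in(): hands the job in, once; it reports no verdict.
Trained networks look in the newest picture that a camera, given by its name, has taken for a name from the list of things; names that differ only in an ending like _2 or _b are one class to them, and where a whole thing is asked for, a point or a joint stands for the part that bears it (a point fixed in the world has none). Each returns a list of dicts, best first, with "score" (0 to 1); they miss things now and then, are a little off and sometimes report something else, mostly with a low value. They report only what shows in the picture. A call takes as long as a camera call. They do not tell look-alikes from the thing itself.
- ctrl.silhouettes(target, camera): "mask" (420x560 bool, what is visible of it) and "bbox" ([left, top, right, bottom] in pixels, round what is visible of it).
The state is a dict: "time_s": time; "q": joint angles; "dq": joint speeds; "joint_efforts": joint torques, N m; "eef_pos": TCP position; "eef_rot": TCP orientation; "wrist_force": force on the tool from outside, world axes, zero at the start; "torque": the same for the moment, N m; "opening": opening from 0.0 (shut) to 1.0 (fully open).
Only numpy, scipy, OpenCV 4.12 (cv2) and the standard library are available. Lean on these libraries where they do the work, as an engineer would, in place of code of your own. Each camera call takes 0.05 s, during which the arm holds its last target.

## Working session

There is one attempt and no reset: what is moved stays moved. The work goes in short steps, Python scripts to look and compute and a shell command to move; the robot and the scene stay as the last step left them, time stands still between calls to the robot, and variables do not carry over. Pictures are saved under pics/ and viewed, and the job is handed in when it is done.

```bash
ls; mkdir -p pics; python3 - <<'E'
from bench import ctrl
import cv2, json
o=ctrl.get_obs(); print(o, ctrl.pinch_z)
for c in("side","top"):
    im=ctrl.camera(c); cv2.imwrite(f"pics/{c}0.png",im[:,:,::-1]); print(ctrl.camera_info(c))
E
```

```text
pics
{'time_s': 0.0, 'q': array([ 9.21738978e-01,  1.81554956e-01,  1.60798769e+00, -2.57959252e-05,
        1.35380397e+00, -2.06322240e-01]), 'dq': array([-6.23536255e-04,  1.17127712e-03, -1.13403477e-03,  3.07803635e-03,
        2.67656585e-05,  1.18272324e-03]), 'joint_efforts': array([-1.20193916e-03, -4.44860172e+01, -3.51343489e+01, -2.63512329e-04,
        8.93807912e-03, -1.47293053e-05]), 'eef_pos': array([0.24600291, 0.51911418, 0.23038615]), 'eef_rot': array([-0.68928424,  0.69042015, -0.15550232,  0.15500411]), 'wrist_force': array([-0.34925801,  0.38545564,  0.10612441]), 'torque': array([ 0.01055534,  0.00261286, -0.00821778]), 'opening': 0.9985354299037883} 0.0187
{'fx': 528.8356713793099, 'fy': 528.8356713793099, 'cx': 282.7839129003259, 'cy': 214.02824206551531, 'k1': -0.13093010532195673, 'origin': array([0.46781763, 0.62513586, 0.54941543]), 'rotation': array([ 0.03723773, -0.08573891,  0.88478655, -0.45652486])}
{'fx': 412.03301728625985, 'fy': 412.03301728625985, 'cx': 282.561334134889, 'cy': 210.9001887160083, 'k1': -0.006995613996361365, 'origin': array([ 0.44217303, -0.00798178,  0.84641701]), 'rotation': array([-0.07641467,  0.72535134, -0.6807607 ,  0.06775761])}
```

View pics/side0.png

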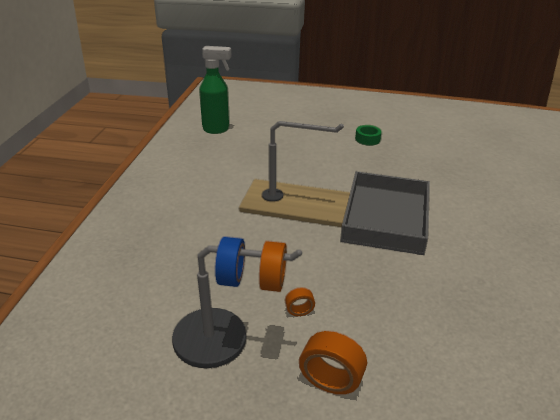

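View pics/top0.png

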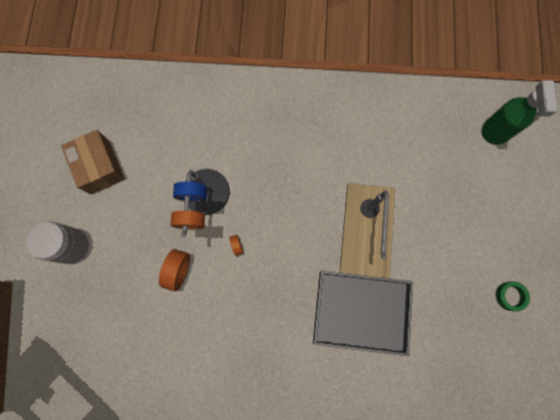

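The side view shows the blue roll at (230,261) and the hanging orange roll at (272,265). The orange lookalikes lie on the counter at (300,301), a small one, and (333,362), a big one. The caddy's empty hook has its post at (272,195) and its tip at (340,128), with the tray at (387,210). In the top view the rolls are at (188,190) and (188,219), and the tray is at (363,312).

```bash
cat > h.py <<'E'
import numpy as np, cv2
from bench import ctrl
from scipy.spatial.transform import Rotation as R
def rot(q): return R.from_quat(np.r_[q[1:],q[0]])
def proj(c,P):
    i=ctrl.camera_info(c); P=np.atleast_2d(P)
    p=rot(i['rotation']).inv().apply(P-i['origin']); s=p[:,:2]/p[:,2:]
    s=s*(1+i['k1']*(s**2).sum(1,keepdims=True))
    return s*i['fx']+[i['cx'],i['cy']]
def ray(c,uv):
    i=ctrl.camera_info(c); K=np.array([[i['fx'],0,i['cx']],[0,i['fy'],i['cy']],[0,0,1]])
    s=cv2.undistortPoints(np.array(uv,float).reshape(-1,1,2),K,np.array([i['k1'],0,0,0,0.])).reshape(-1,2)
    d=rot(i['rotation']).apply(np.c_[s,np.ones(len(s))]); return i['origin'],d
def onz(c,uv,z):
    o,d=ray(c,uv); return o+d*((z-o[2])/d[:,2])[:,None]
def crop(im,b,s,name):
    l,t,r,bt=b; cv2.imwrite(name,cv2.resize(im[t:bt,l:r,::-1],None,fx=s,fy=s,interpolation=cv2.INTER_CUBIC))
E
python3 - <<'E'
from h import *
s=ctrl.camera("side"); t=ctrl.camera("top")
np.savez("im0.npz",s=s,t=t)
crop(s,(160,220,360,400),4,"pics/c1.png"); crop(t,(140,150,260,300),4,"pics/c2.png"); crop(t,(310,170,420,360),3,"pics/c3.png"); crop(s,(230,110,440,255),3,"pics/c4.png")
for n in("front_roll","rear_roll","full_stand","caddy"):
  for c in("side","top"):
    for r in ctrl.silhouettes(n,c)[:4]:
        m=r['mask']; ys,xs=np.nonzero(m); print(n,c,round(r['score'],2),r['bbox'],m.sum(),xs.mean().round(1),ys.mean().round(1))
E
```

```text
front_roll side 0.85 [285.0, 287.5, 317.2, 314.5] 718 299.5 300.9
front_roll side 0.59 [259.5, 245.0, 287.7, 292.8] 1142 271.9 266.7
front_roll top 0.93 [158.5, 249.0, 189.5, 290.7] 957 174.0 269.2
front_roll top 0.77 [169.8, 209.4, 208.7, 229.8] 579 187.5 219.0
front_roll top 0.72 [228.0, 238.2, 243.8, 256.2] 162 235.7 244.8
rear_roll side 0.8 [215.9, 235.8, 240.8, 288.5] 1233 228.8 261.1
rear_roll top 0.98 [173.7, 177.2, 205.9, 203.5] 570 189.8 190.5
full_stand side 0.91 [172.5, 246.2, 298.7, 369.9] 4577 211.8 323.3
full_stand top 0.56 [179.7, 168.6, 229.5, 237.8] 1429 207.3 192.3
caddy side 0.72 [239.7, 120.7, 430.0, 255.1] 10358 348.4 204.4
caddy top 0.95 [316.4, 183.0, 414.2, 356.4] 11798 364.8 280.8
```

View pics/c1.png

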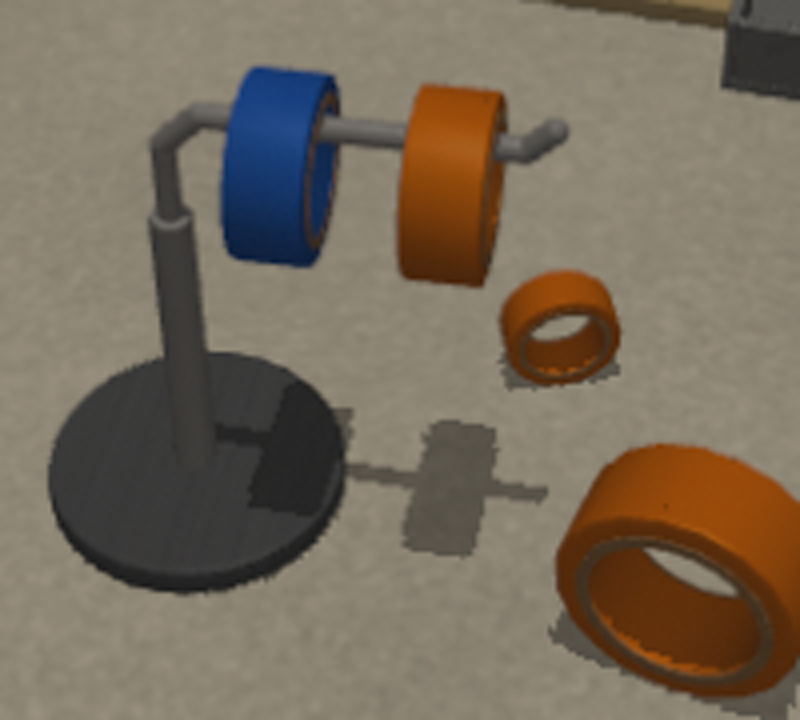

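View pics/c2.png

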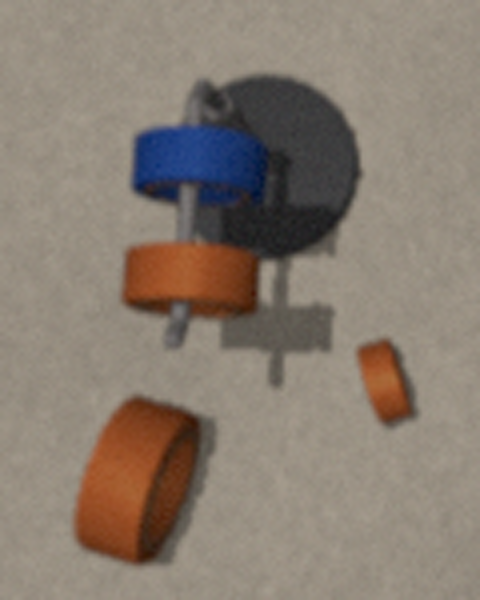

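View pics/c3.png

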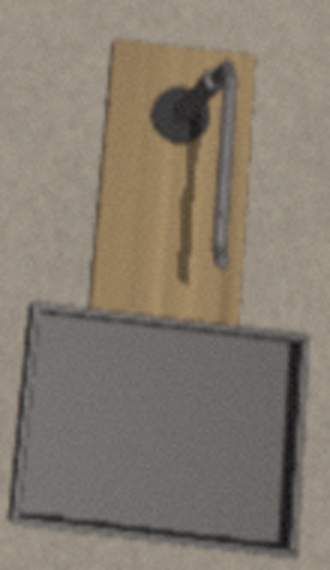

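View pics/c4.png

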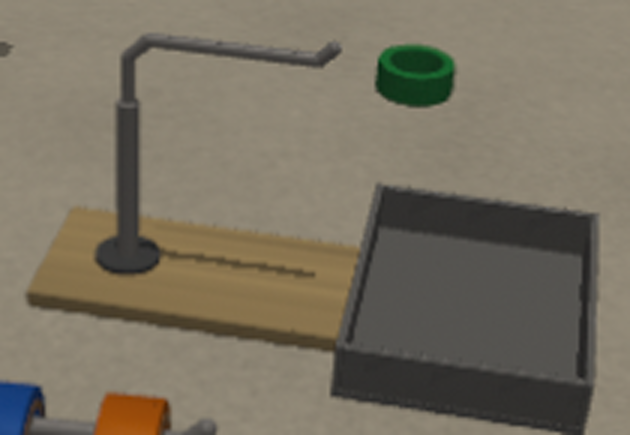

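The hanging orange roll at side (272,265) / top (188,219) is the one meant. It is on the hook in front of the blue one and looks the same size. The small ring at (300,301) and the big one at (333,362) lie on the counter and have different sizes. Next I fit the stand poses and confirm the roll sizes.

```bash
cat > fit.py <<'E'
from h import *
from scipy.optimize import least_squares
def T(p,P): 
    c,s=np.cos(p[2]),np.sin(p[2]); P=np.atleast_2d(P)
    return np.c_[p[0]+c*P[:,0]-s*P[:,1],p[1]+s*P[:,0]+c*P[:,1],P[:,2]]
def cyl(x,r=.029,w=.024,zc=.144,y=0):
    a=np.linspace(0,2*np.pi,60); 
    return np.vstack([np.c_[np.full(60,x+d),y+r*np.cos(a),zc+r*np.sin(a)] for d in(-w/2,w/2)])
def bb(c,P): q=proj(c,P); return np.r_[q.min(0),q.max(0)]
E
python3 - <<'E'
from fit import *
# full stand: fit pose + roll x
obs=[("side",[-.116,0,.168],(300,252.5),1),("side",[-.108,0,.160],(290,257.5),.5),("top",[-.116,0,.168],(183,236.3),1),("top",[0,0,.006],(206.8,191.5),1),("side",[0,0,.006],(208.5,335.5),.7)]
boxes=[(4,"side",[259.5,245,287.7,292.8]),(4,"top",[170.3,209.8,205.2,229.8]),(3,"side",[215.2,236,245,287.5]),(3,"top",[173.5,181,206.8,201.5])]
def f(p):
    r=[]
    for c,P,uv,w in obs: r+=list(w*(proj(c,T(p,P))[0]-uv))
    for k,c,b in boxes: r+=list(.7*(bb(c,T(p,cyl(p[k],y=0)))-b))
    return np.array(r)
r=least_squares(f,[.5,.25,0,-.05,-.1],loss='soft_l1'); print(r.x.round(4),np.degrees(r.x[2])); print(f(r.x).round(1))
p=r.x
obs2=[("side",[-.116,0,.168],(342.5,126),1),("side",[-.108,0,.160],(336.5,130.5),.5),("top",[-.116,0,.168],(383.5,257.5),1),("side",[0,0,.012],(272.5,196),1),("top",[0,0,.014],(370,208.3),1),
 ("top",[-.14,.09,.035],(320.5,271.5),1),("top",[-.14,-.09,.035],(412,283),1),("top",[-.28,.09,.035],(314,343.7),1),("top",[-.28,-.09,.035],(408.7,354),1),
 ("side",[-.14,.09,.035],(342.5,228),.5),("side",[-.14,-.09,.035],(357,172.5),.5),("side",[-.28,-.09,.035],(429,182),.5),("side",[-.28,.09,.035],(427,239),.5)]
g=lambda p:np.concatenate([w*(proj(c,T(p,P))[0]-uv) for c,P,uv,w in obs2])
r=least_squares(g,[.5,-.2,0],loss='soft_l1'); print(r.x.round(4),np.degrees(r.x[2])); print(g(r.x).reshape(-1,2).round(1).tolist())
np.savez("pose.npz",full=p,cad=r.x)
d=np.load("im0.npz")
for c,im in(("side",d['s']),("top",d['t'])):
    im=im.copy()
    for q,P in [(p,cyl(p[3])),(p,cyl(p[4])),(p,np.c_[np.linspace(-.108,0,60),np.zeros(60),np.full(60,.16)]),(r.x,np.c_[np.linspace(-.108,0,60),np.zeros(60),np.full(60,.16)])]:
        for u,v in proj(c,T(q,P)): cv2.circle(im,(int(round(u)),int(round(v))),0,(255,255,0),-1)
    crop(im,(160,110,440,400) if c=="side" else(150,150,420,360),2 if c=="side" else 2.9,f"pics/ov_{c}.png")
print("tip full",T(p,[-.116,0,.168]),"orange",T(p,[p[4],0,.144]),"blue",T(p,[p[3],0,.144]))
print("tip cad",T(r.x,[-.116,0,.168]))
E
```

```text
[ 0.6463  0.172   0.0351 -0.0353 -0.0869] 2.0104864619991307
[-0.7 -0.1  1.1 -0.2 -0.2 -0.9 -1.1  0.5  1.   0.3 -0.3 -3.7 -0.  -0.7
 -0.5  0.5 -0.2  0.3 -0.7 -0.6  0.5 -0.6 -1.  -0.1  0.   0.6]
[ 0.6304 -0.1711 -0.0531] -3.0426576864092096
[[-1.0, 0.0], [-0.1, -0.3], [-0.3, 0.1], [0.2, -0.6], [-0.4, 0.2], [-0.1, -0.7], [0.7, -1.4], [-1.0, 1.5], [-0.0, 2.9], [-0.4, -1.4], [-0.6, -0.9], [0.4, -0.6], [0.6, -0.3]]
tip full [[0.53041335 0.16797822 0.168     ]] orange [[0.55954058 0.1690007  0.144     ]] blue [[0.61106197 0.17080931 0.144     ]]
tip cad [[ 0.51457577 -0.16498176  0.168     ]]
```

View pics/ov_side.png

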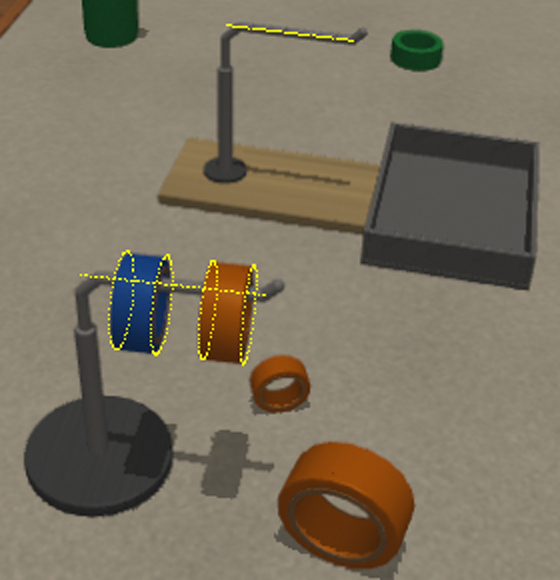

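View pics/ov_top.png

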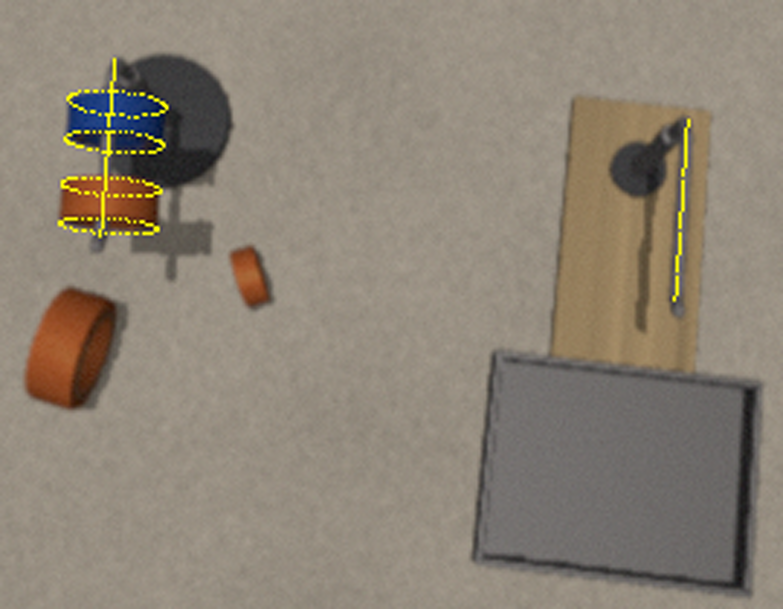

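The overlay fits both stands and confirms that the hanging orange roll is 58 mm across. Its outline (dotted) coincides at side (272,266). Next: the tool orientation and the moves needed.

```bash
cat > st.py <<'E'
from fit import *
d=np.load("pose.npz"); F=d['full']; C=d['cad']
def st():
    o=ctrl.get_obs(); A=rot(o['eef_rot']).as_matrix(); 
    print("t",round(o['time_s'],2),"tcp",o['eef_pos'].round(4),"down",A[:,1].round(3),"jaw yaw",np.degrees(np.arctan2(A[1,2],A[0,2])).round(2),"F",o['wrist_force'].round(1),"op",round(o['opening'],3),"q",o['q'].round(2))
    return o,A
E
python3 - <<'E'
from st import *
o,A=st()
print("want jaw yaw full",90+np.degrees(F[2]),"cad",90+np.degrees(C[2]))
for n,P in(("orange",T(F,[F[4],0,.121])),("blue",T(F,[F[3],0,.121])),("off full",T(F,[-.165,0,.141])),("pre cad",T(C,[-.165,0,.141])),("on cad",T(C,[-.055,0,.141])),("tray",T(C,[-.215,0,.011]))): print(n,P.round(4),(P-o['eef_pos']).round(4))
print([(360+np.degrees(np.arctan2(A[1,2],A[0,2])))])
# rotation vector to align down & jaw for full
y=np.array([0,0,-1.])
for s in(1,-1):
    z=s*np.array([-np.sin(F[2]),np.cos(F[2]),0]); B=np.c_[np.cross(y,z),y,z]
    print(R.from_matrix(B@A.T).as_rotvec(degrees=True).round(2))
E
```

```text
t 0.6 tcp [0.2464 0.5196 0.2313] down [-0. -0. -1.] jaw yaw 64.63 F [-0.1  0.7  0.1] op 1.0 q [ 0.92  0.18  1.61 -0.    1.35 -0.21]
want jaw yaw full 92.01048646199914 cad 86.95734231359079
orange [[0.5595 0.169  0.121 ]] [[ 0.3132 -0.3506 -0.1103]]
blue [[0.6111 0.1708 0.121 ]] [[ 0.3647 -0.3487 -0.1103]]
off full [[0.4814 0.1663 0.141 ]] [[ 0.2351 -0.3533 -0.0903]]
pre cad [[ 0.4656 -0.1624  0.141 ]] [[ 0.2193 -0.6819 -0.0903]]
on cad [[ 0.5755 -0.1682  0.141 ]] [[ 0.3291 -0.6878 -0.0903]]
tray [[ 0.4157 -0.1597  0.011 ]] [[ 0.1694 -0.6793 -0.2203]]
[np.float64(424.62695279814056)]
[ 0.    0.   27.38]
[   0.     -0.   -152.62]
```

```bash
python3 -m pendant '[0.02,-0.022,0,0,0,2,0.0854, 0.026,-0.029,0,0,0,2.4,0.0854, 0.03,-0.034,0,0,0,2.6,0.0854, 0.03,-0.034,0,0,0,2.6,0.0854, 0.03,-0.034,0,0,0,2.6,0.0854, 0.03,-0.034,0,0,0,2.6,0.0854, 0.03,-0.034,0,0,0,2.6,0.0854, 0.03,-0.034,0,0,0,2.6,0.0854, 0.03,-0.034,0,0,0,2.6,0.0854, 0.03,-0.034,0,0,0,2.6,0.0854, 0.0272,-0.0276,0,0,0,2.2,0.0854, 0,0,0,0,0,0,0.0854]'; python3 - <<'E'
from st import *
o,A=st(); print((T(F,[F[4],0,.121])-o['eef_pos']).round(4))
for c in("side","top"): cv2.imwrite(f"pics/{c}1.png",ctrl.camera(c)[:,:,::-1])
E
```

```text
time_s: 2.1
eef_pos: [0.5612, 0.1667, 0.2311]
eef_rot: [-0.707, 0.707, 0.011, -0.011]
wrist_force: [-0.4, 0.7, 0.1]
opening: 1.0
t 2.1 tcp [0.5612 0.1667 0.2311] down [ 0. -0. -1.] jaw yaw 91.84 F [-0.4  0.7  0.1] op 1.0 q [ 0.09  0.2   1.58 -0.    1.36 -1.52]
[[-0.0016  0.0023 -0.1101]]
```

View pics/side1.png

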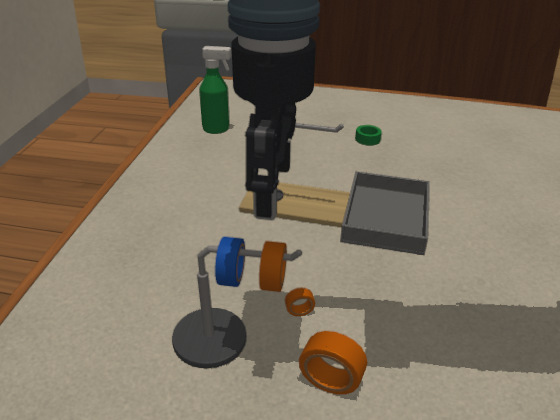

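View pics/top1.png

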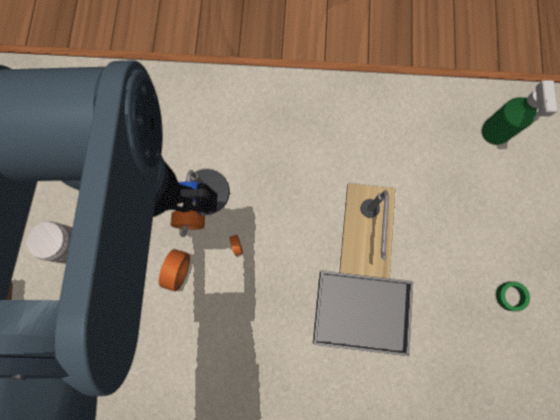

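The gripper is above the rolls, with the fingers at side (265,205). I descend partway and check again.

```bash
python3 -m pendant '[-0.002,0.002,-0.015,0,0,0.2,0.0854, 0,0,-0.02,0,0,0,0.0854, 0,0,-0.02,0,0,0,0.0854, 0,0,-0.01,0,0,0,0.0854, 0,0,0,0,0,0,0.0854]'; python3 - <<'E'
from st import *
o,A=st(); print((T(F,[F[4],0,.121])-o['eef_pos']).round(4))
im=ctrl.camera("side"); P=o['eef_pos']
for u in np.vstack([proj("side",P),proj("side",P+A[:,2]*.0427),proj("side",P-A[:,2]*.0427)]): cv2.circle(im,tuple(int(round(x)) for x in u),1,(255,255,0),-1)
crop(im,(160,100,360,300),3,"pics/s2.png")
E
```

```text
time_s: 2.82
eef_pos: [0.5565, 0.1715, 0.1652]
eef_rot: [-0.707, 0.707, 0.013, -0.015]
wrist_force: [-0.4, 0.8, 0.5]
opening: 1.0
t 2.83 tcp [0.5565 0.1715 0.1652] down [-0.002 -0.    -1.   ] jaw yaw 92.29 F [-0.4  0.8  0.5] op 1.0 q [ 0.1   0.26  1.65  0.    1.23 -1.52]
[[ 0.0031 -0.0025 -0.0442]]
```

View pics/s2.png

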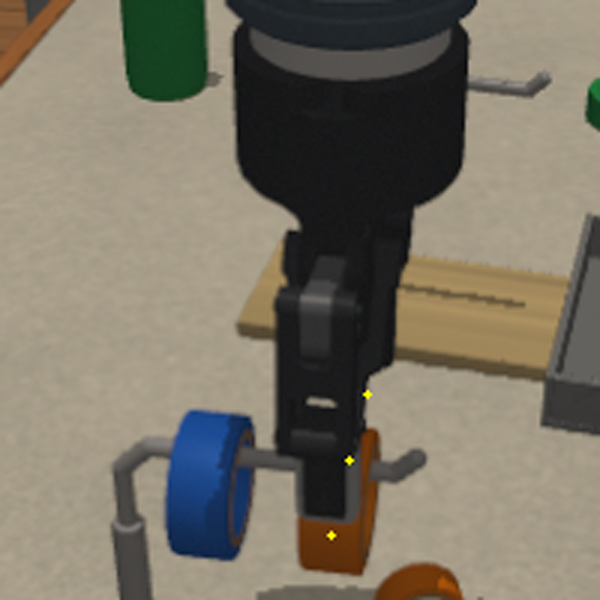

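The projected pad mark at (331,535) sits on the orange roll. The finger, 13 mm higher because it is open, lines up with the roll's width and is clear of the blue roll at (210,485). I descend and grip.

```bash
python3 -m pendant '[0.001,-0.002,-0.01,0,0,0,0.0854, 0,0,-0.015,0,0,0,0.0854, 0,0,-0.014,0,0,0,0.0854, 0,0,-0.005,0,0,0,0.0854, 0,0,0,0,0,0,0.0854]'; python3 - <<'E'
from st import *
o,A=st(); print((T(F,[F[4],0,.121])-o['eef_pos']).round(4))
im=ctrl.camera("side")
crop(im,(160,150,360,300),4,"pics/s3.png")
E
```

```text
time_s: 3.5
eef_pos: [0.5582, 0.1689, 0.1216]
eef_rot: [-0.707, 0.707, 0.013, -0.014]
wrist_force: [0.4, -0.1, 0.3]
opening: 1.0
t 3.5 tcp [0.5582 0.1689 0.1216] down [-0.001 -0.    -1.   ] jaw yaw 92.23 F [ 0.4 -0.1  0.3] op 1.0 q [ 0.09  0.32  1.67 -0.    1.15 -1.52]
[[ 0.0014  0.0001 -0.0006]]
```

View pics/s3.png

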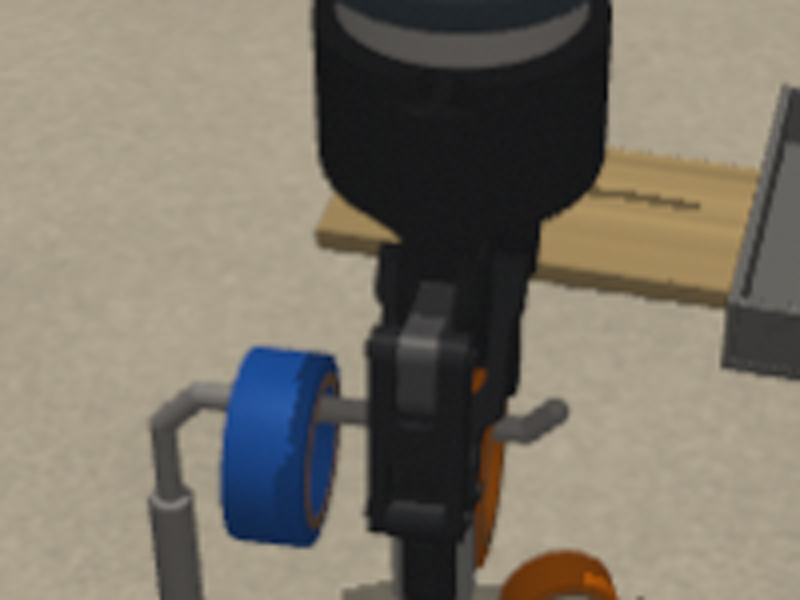

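```bash
python3 - <<'E'
from st import *
for z in(.11,.12,.13,.14,.15,.16,.17): print(z,((proj("side",[.558,.215,z])[0]-[160,150])*4).round(0))
im=ctrl.camera("side"); crop(im,(210,210,350,350),4,"pics/s4.png")
E
```

```text
0.11 [428. 658.]
0.12 [428. 633.]
0.13 [428. 608.]
0.14 [427. 582.]
0.15 [427. 556.]
0.16 [427. 529.]
0.17 [427. 501.]
```

View pics/s4.png

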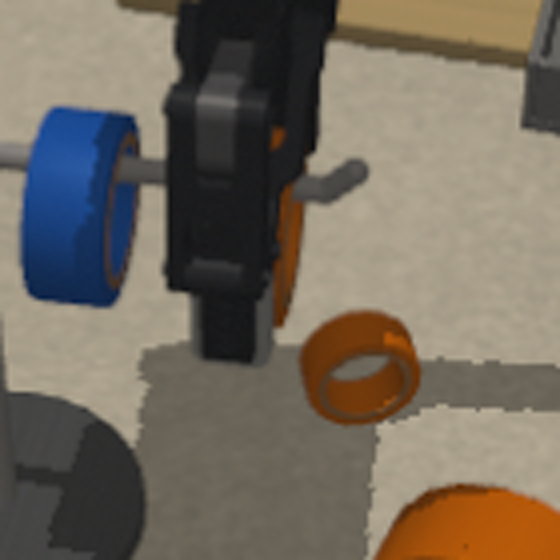

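```bash
python3 -m pendant '[0,0,0,0,0,0,0.04, 0,0,0,0,0,0,0.04, 0,0,0,0,0,0,0.04, 0,0,0,0,0,0,0.04, 0,0,0,0,0,0,0.04, 0,0,0,0,0,0,0.04]'; python3 - <<'E'
from st import *
o,A=st(); 
im=ctrl.camera("side"); crop(im,(210,210,350,350),4,"pics/s5.png")
E
```

```text
time_s: 4.35
eef_pos: [0.5592, 0.1691, 0.1235]
eef_rot: [0.707, -0.707, -0.014, 0.013]
wrist_force: [-1.7, 0.3, 5.5]
opening: 0.657
t 4.35 tcp [0.5592 0.1691 0.1235] down [ 0.002  0.    -1.   ] jaw yaw 92.24 F [-1.7  0.3  5.5] op 0.657 q [ 0.09  0.32  1.67 -0.    1.15 -1.52]
```

View pics/s5.png

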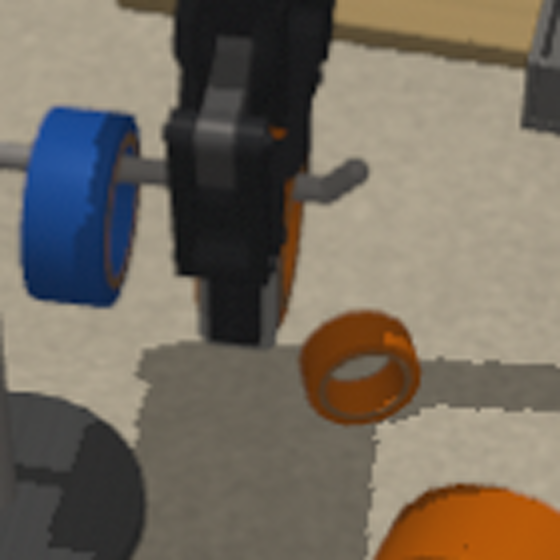

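The orange roll is gripped: opening 0.657 is about 57 mm, and the far side shows orange at (295,290). I lift 20 mm and slide it off along −x.

```bash
python3 -m pendant '[0,0,0.006,0,0,0,0.04, 0,0,0.008,0,0,0,0.04, 0,0,0.008,0,0,0,0.04, 0,0,0,0,0,0,0.04]'; python3 - <<'E'
from st import *
o,A=st(); 
im=ctrl.camera("side"); crop(im,(210,210,350,350),4,"pics/s6.png")
E
```

```text
time_s: 4.9
eef_pos: [0.5592, 0.169, 0.1454]
eef_rot: [0.707, -0.707, -0.014, 0.013]
wrist_force: [-0.2, -0.6, -0.9]
opening: 0.656
t 4.9 tcp [0.5592 0.169  0.1454] down [ 0.002  0.    -1.   ] jaw yaw 92.23 F [-0.2 -0.6 -0.9] op 0.656 q [ 0.09  0.29  1.66 -0.    1.19 -1.52]
```

View pics/s6.png

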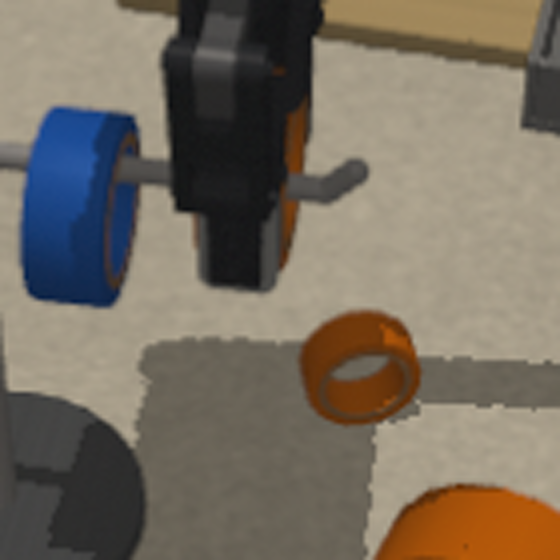

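```bash
python3 -m pendant '[-0.008,0,0,0,0,0,0.04, -0.012,-0.001,0,0,0,0,0.04, -0.015,-0.001,0,0,0,0,0.04, -0.02,-0.001,0,0,0,0,0.04, -0.02,0,0,0,0,0,0.04, -0.01,0,0,0,0,0,0.04, 0,0,0,0,0,0,0.04]'; python3 - <<'E'
from st import *
o,A=st(); print((T(C,[-.165,0,.1455])-o['eef_pos']).round(4))
im=ctrl.camera("side"); crop(im,(210,180,410,330),4,"pics/s7.png")
E
```

```text
time_s: 5.82
eef_pos: [0.4729, 0.166, 0.1443]
eef_rot: [-0.707, 0.707, 0.014, -0.014]
wrist_force: [0.2, 0.5, -0.7]
opening: 0.653
t 5.83 tcp [0.4729 0.166  0.1443] down [ 0. -0. -1.] jaw yaw 92.25 F [ 0.2  0.5 -0.7] op 0.653 q [ 0.1   0.12  1.87 -0.    1.16 -1.51]
[[-0.0073 -0.3284  0.0012]]
```

View pics/s7.png

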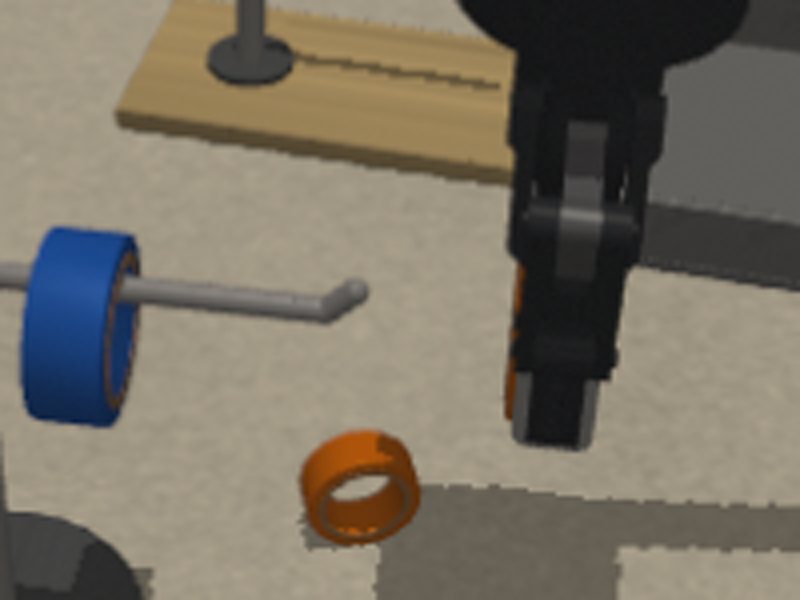

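The orange roll is off its hook and held at (560,350), and the blue one is still in place at (80,325). I carry it to just in front of the caddy hook.

```bash
python3 -m pendant '[0,-0.012,0,0,0,0,0.04, 0,-0.024,0,0,0,-0.5,0.04, -0.001,-0.034,0,0,0,-0.6,0.04, -0.001,-0.036,0,0,0,-0.6,0.04, -0.001,-0.036,0,0,0,-0.6,0.04, -0.001,-0.036,0,0,0,-0.6,0.04, -0.001,-0.036,0,0,0,-0.6,0.04, -0.001,-0.036,0,0,0,-0.6,0.04, -0.001,-0.036,0,0,0,-0.6,0.04, 0,-0.024,0,0,0,-0.5,0.04, 0,-0.016,0.001,0,0,0,0.04, 0,0,0,0,0,0,0.04]'; python3 - <<'E'
from st import *
o,A=st(); print((T(C,[-.165,0,.1455])-o['eef_pos']).round(4))
for c in("side","top"): cv2.imwrite(f"pics/{c}8.png",ctrl.camera(c)[:,:,::-1])
E
```

```text
time_s: 7.38
eef_pos: [0.4666, -0.1612, 0.1454]
eef_rot: [-0.707, 0.707, -0.019, 0.019]
wrist_force: [-0.9, -0.1, 0.1]
opening: 0.656
t 7.38 tcp [ 0.4666 -0.1612  0.1454] down [ 0. -0. -1.] jaw yaw 86.93 F [-0.9 -0.1  0.1] op 0.656 q [-0.57  0.1   1.89 -0.    1.16 -2.09]
[[-0.001  -0.0012  0.0001]]
```

View pics/side8.png

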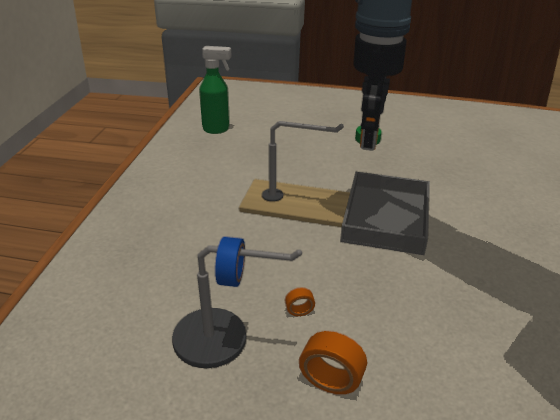

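View pics/top8.png

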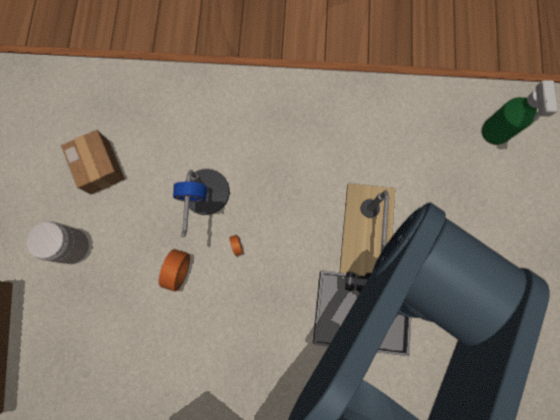

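The gripper stands in front of the caddy hook, with its fingers at side (370,130) and the hook tip at (340,128). I check the alignment in enlarged crops.

```bash
python3 - <<'E'
from st import *
o=ctrl.get_obs(); A=rot(o['eef_rot']).as_matrix(); P=o['eef_pos']
a=P+[0,0,.0205]
for c,b,s,n in(("side",(310,80,420,160),7,"pics/s9.png"),("top",(330,180,430,300),5,"pics/t9.png")):
    im=ctrl.camera(c); l,t,r,bt=b
    im=cv2.resize(im[t:bt,l:r],None,fx=s,fy=s,interpolation=cv2.INTER_CUBIC)
    xl=np.array([-.165,0,0]); 
    cy=T([a[0],a[1],np.radians(-3)],cyl(0,zc=a[2]))
    bar=T(C,np.c_[np.linspace(-.108,0,30),np.zeros(30),np.full(30,.16)])
    for Q,col in((cy,(255,255,0)),(bar,(0,255,255))):
        for u,v in proj(c,Q): cv2.circle(im,(int((u-l+.5)*s),int((v-t+.5)*s)),1,col,-1)
    cv2.imwrite(n,im[:,:,::-1])
E
```

```text
(no output)
```

View pics/s9.png

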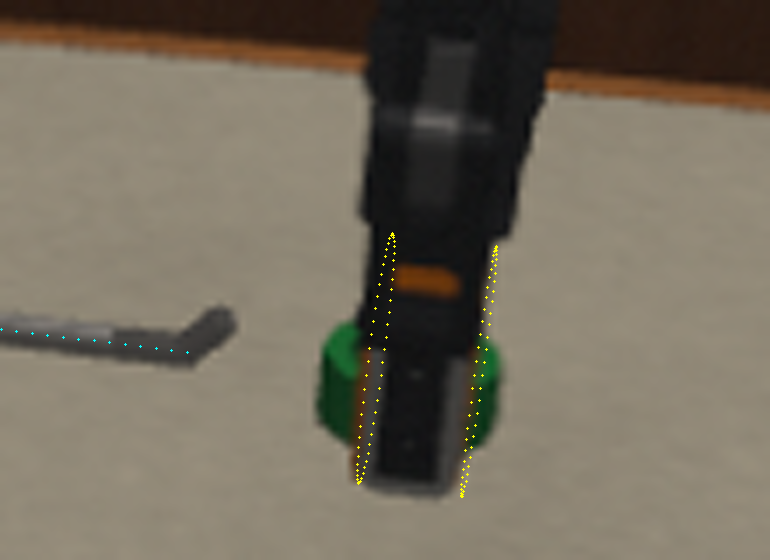

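View pics/t9.png

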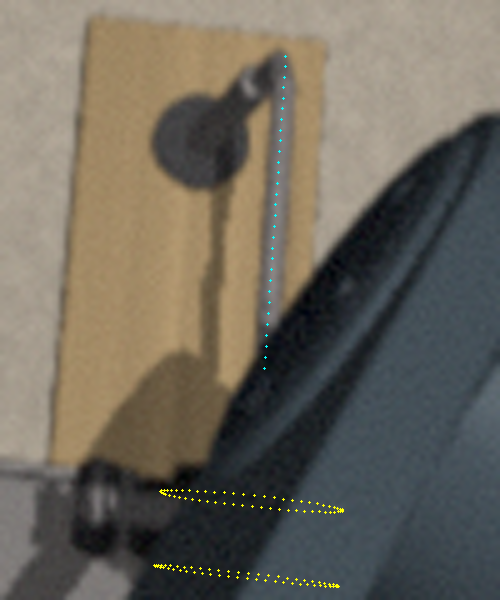

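The modelled roll (dotted) matches the visible orange edges, and the bar will pass through the hole's middle. I move it onto the hook.

```bash
python3 -m pendant '[0.006,-0.001,0,0,0,0,0.04, 0.01,-0.001,0,0,0,0,0.04, 0.012,-0.001,0,0,0,0,0.04, 0.012,-0.001,0,0,0,0,0.04, 0.014,-0.001,0,0,0,0,0.04, 0,0,0,0,0,0,0.04]'; python3 - <<'E'
from st import *
o,A=st(); print((T(C,[-.055,0,.1455])-o['eef_pos']).round(4))
im=ctrl.camera("side"); crop(im,(290,70,420,170),6,"pics/s10.png")
E
```

```text
time_s: 8.32
eef_pos: [0.5216, -0.1652, 0.1452]
eef_rot: [-0.707, 0.707, -0.018, 0.018]
wrist_force: [-0.3, -0.1, -1.0]
opening: 0.654
t 8.32 tcp [ 0.5216 -0.1652  0.1452] down [ 0. -0. -1.] jaw yaw 87.06 F [-0.3 -0.1 -1. ] op 0.654 q [-0.52  0.21  1.75  0.    1.17 -2.04]
[[ 0.0539 -0.003   0.0003]]
```

View pics/s10.png

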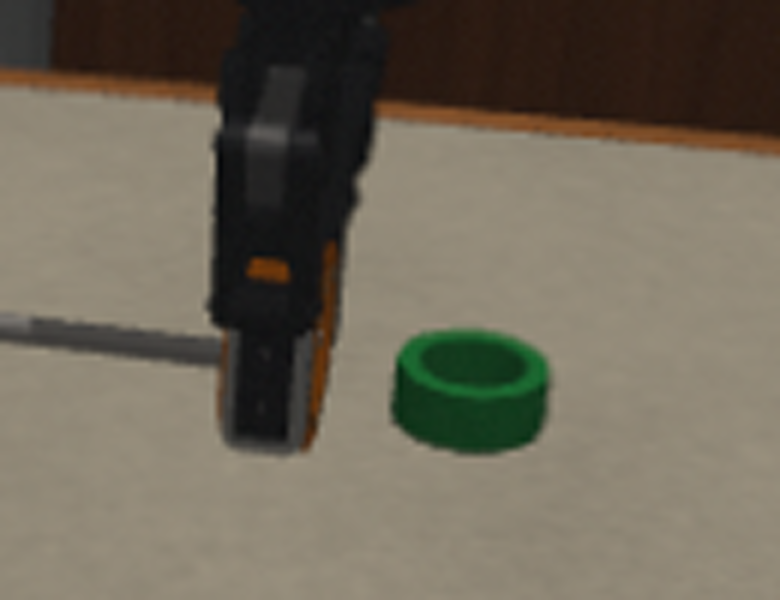

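No contact force (about 1 N), and the tip is inside the hole. I continue to mid-bar.

```bash
python3 -m pendant '[0.01,-0.001,0,0,0,0,0.04, 0.014,-0.001,0,0,0,0,0.04, 0.014,-0.001,0,0,0,0,0.04, 0.014,0,0,0,0,0,0.04, 0,0,0,0,0,0,0.04]'; python3 - <<'E'
from st import *
o,A=st(); print((T(C,[-.055,0,.1235])-o['eef_pos']).round(4))
im=ctrl.camera("side"); crop(im,(250,70,380,170),6,"pics/s11.png")
E
```

```text
time_s: 9.0
eef_pos: [0.5736, -0.168, 0.1452]
eef_rot: [-0.707, 0.707, -0.018, 0.018]
wrist_force: [0.8, 0.2, -0.8]
opening: 0.656
t 9.0 tcp [ 0.5736 -0.168   0.1452] down [ 0. -0. -1.] jaw yaw 87.06 F [ 0.8  0.2 -0.8] op 0.656 q [-0.48  0.32  1.62  0.    1.2  -2.  ]
[[ 0.0019 -0.0002 -0.0217]]
```

View pics/s11.png

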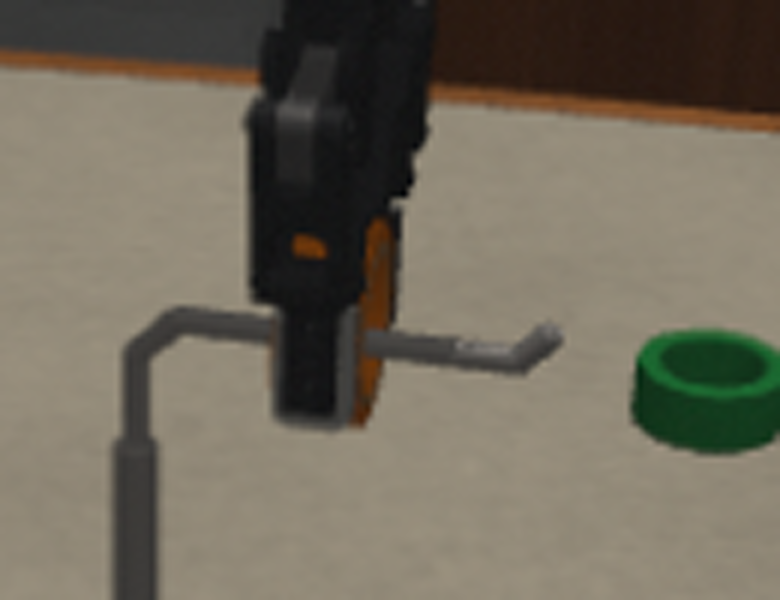

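The bar comes through the hole on both sides of the roll. I lower it 20 mm.

```bash
python3 -m pendant '[0,0,-0.007,0,0,0,0.04, 0,0,-0.008,0,0,0,0.04, 0,0,-0.005,0,0,0,0.04, 0,0,0,0,0,0,0.04]'; python3 - <<'E'
from st import *
st()
E
```

```text
time_s: 9.55
eef_pos: [0.572, -0.1678, 0.1246]
eef_rot: [0.707, -0.707, 0.019, -0.018]
wrist_force: [0.5, 0.4, -0.2]
opening: 0.658
t 9.55 tcp [ 0.572  -0.1678  0.1246] down [-0.001  0.001 -1.   ] jaw yaw 87.02 F [ 0.5  0.4 -0.2] op 0.658 q [-0.48  0.34  1.64 -0.    1.16 -2.  ]
```

```bash
python3 -m pendant '[0,0,-0.001,0,0,0,0.04, 0,0,0,0,0,0,0.062, 0,0,0,0,0,0,0.07, 0,0,0,0,0,0,0.0854, 0,0,0,0,0,0,0.0854, 0,0,0,0,0,0,0.0854, 0,0,0,0,0,0,0.0854]'; python3 - <<'E'
from st import *
st()
im=ctrl.camera("side"); crop(im,(250,70,380,170),6,"pics/s12.png")
E
```

```text
time_s: 10.42
eef_pos: [0.5726, -0.168, 0.1243]
eef_rot: [-0.707, 0.707, -0.018, 0.018]
wrist_force: [0.2, -0.7, 0.7]
opening: 0.997
t 10.43 tcp [ 0.5726 -0.168   0.1243] down [-0. -0. -1.] jaw yaw 87.03 F [ 0.2 -0.7  0.7] op 0.997 q [-0.48  0.34  1.64 -0.    1.16 -2.  ]
```

View pics/s12.png

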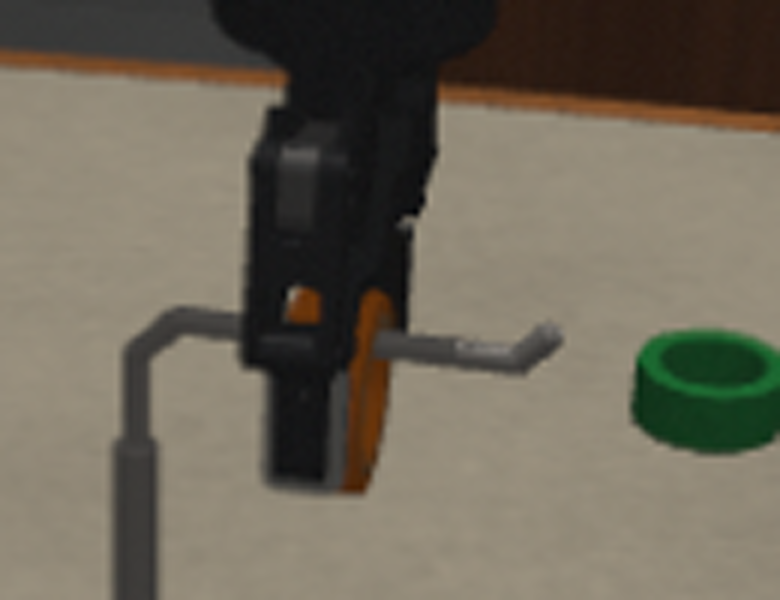

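The fingers are open and the roll hangs on the bar at (370,390). I rise straight up and then check.

```bash
python3 -m pendant '[0,0,0.008,0,0,0,0.0854, 0,0,0.015,0,0,0,0.0854, 0,0,0.025,0,0,0,0.0854, 0,0,0.03,0,0,0,0.0854, 0,0,0.028,0,0,0,0.0854, 0,0,0,0,0,0,0.0854]'; python3 - <<'E'
from st import *
o,A=st(); print((T(F,[F[3],0,.23])-o['eef_pos']).round(4))
im=ctrl.camera("side"); crop(im,(190,70,390,220),4,"pics/s13.png")
E
```

```text
time_s: 11.22
eef_pos: [0.5743, -0.1689, 0.2344]
eef_rot: [-0.706, 0.708, -0.016, 0.021]
wrist_force: [0.3, -0.9, -0.3]
opening: 0.999
t 11.22 tcp [ 0.5743 -0.1689  0.2344] down [ 0.006 -0.003 -1.   ] jaw yaw 87.03 F [ 0.3 -0.9 -0.3] op 0.999 q [-0.48  0.23  1.55 -0.    1.36 -2.  ]
[[ 0.0367  0.3397 -0.0044]]
```

View pics/s13.png

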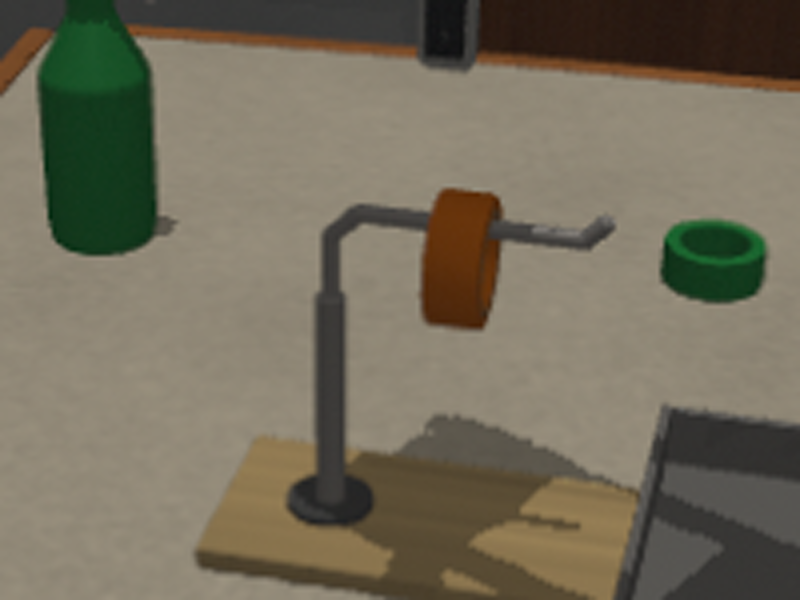

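The orange roll hangs on the caddy hook at (462,258), free of the gripper. Now to the blue roll.

```bash
python3 -m pendant '[0.002,0.015,0,0,0,0.2,0.0854, 0.003,0.03,0,0,0,0.5,0.0854, 0.004,0.036,0,0,0,0.5,0.0854, 0.004,0.038,0,0,0,0.6,0.0854, 0.004,0.038,0,0,0,0.6,0.0854, 0.004,0.038,0,0,0,0.6,0.0854, 0.004,0.038,0,0,0,0.6,0.0854, 0.004,0.038,0,0,0,0.6,0.0854, 0.004,0.036,0,0,0,0.5,0.0854, 0.003,0.024,0,0,0,0.4,0.0854, 0.001,0.009,0,0,0,0.1,0.0854, 0,0,0,0,0,0,0.0854]'; python3 - <<'E'
from st import *
o,A=st(); print((T(F,[F[3],0,.23])-o['eef_pos']).round(4))
im=ctrl.camera("side"); cv2.imwrite("pics/s14.png",im[:,:,::-1]); im=ctrl.camera("top"); crop(im,(100,130,260,250),5,"pics/t14.png")
E
```

```text
time_s: 12.78
eef_pos: [0.6089, 0.1725, 0.2293]
eef_rot: [-0.707, 0.707, 0.014, -0.015]
wrist_force: [1.0, -0.4, -0.1]
opening: 1.0
t 12.78 tcp [0.6089 0.1725 0.2293] down [-0.002 -0.    -1.   ] jaw yaw 92.29 F [ 1.  -0.4 -0.1] op 1.0 q [ 0.09  0.31  1.45 -0.    1.38 -1.52]
[[ 0.0022 -0.0017  0.0007]]
```

View pics/s14.png

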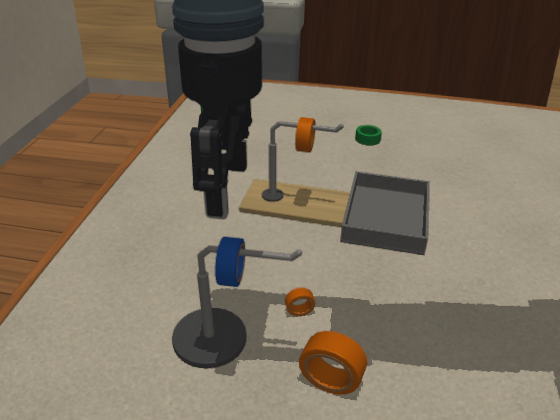

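The gripper is above the blue roll: fingers at (215,200), roll at (230,261). The orange roll is still on the caddy hook at (305,134). I descend partway.

```bash
python3 -m pendant '[0.001,-0.001,-0.015,0,0,0,0.0854, 0,0,-0.02,0,0,0,0.0854, 0,0,-0.02,0,0,0,0.0854, 0,0,-0.01,0,0,0,0.0854, 0,0,0,0,0,0,0.0854]'; python3 - <<'E'
from st import *
o,A=st(); print((T(F,[F[3],0,.121])-o['eef_pos']).round(4))
im=ctrl.camera("side"); P=o['eef_pos']
for u in np.vstack([proj("side",P),proj("side",P+A[:,2]*.0427),proj("side",P-A[:,2]*.0427)]): cv2.circle(im,tuple(int(round(x)) for x in u),1,(255,255,0),-1)
crop(im,(140,150,320,300),4,"pics/s15.png")
E
```

```text
time_s: 13.5
eef_pos: [0.6098, 0.1709, 0.1637]
eef_rot: [-0.707, 0.707, 0.013, -0.015]
wrist_force: [-0.7, 0.5, -0.1]
opening: 0.998
t 13.5 tcp [0.6098 0.1709 0.1637] down [-0.002 -0.    -1.   ] jaw yaw 92.23 F [-0.7  0.5 -0.1] op 0.998 q [ 0.09  0.37  1.51 -0.    1.26 -1.52]
[[ 0.0013 -0.0001 -0.0427]]
```

View pics/s15.png

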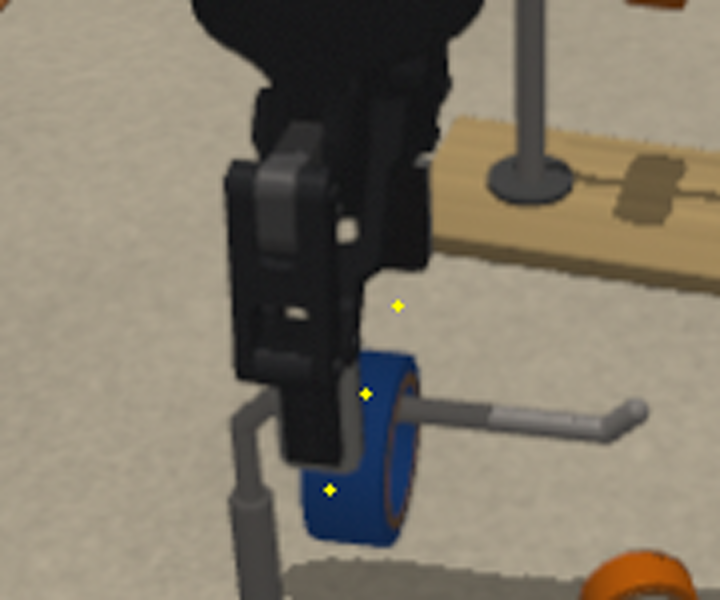

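```bash
python3 - <<'E'
from st import *
for P in([.6098,.2137,.1767],[.6098,.228,.1767],[.6098,.2137,.1637],[.6098,.198,.144],T(F,[F[3],.029,.144])[0]): print(((proj("side",P)[0]-[140,150]+.5)*4).round(0))
E
```

```text
[321. 455.]
[306. 490.]
[324. 491.]
[343. 507.]
[341. 511.]
```

The projection agrees with the picture to about 1 mm, so I descend and grip.

```bash
python3 -m pendant '[0.001,0,-0.01,0,0,0,0.0854, 0,0,-0.015,0,0,0,0.0854, 0,0,-0.013,0,0,0,0.0854, 0,0,-0.005,0,0,0,0.0854, 0,0,0,0,0,0,0.0854]' && python3 - <<'E'
from st import *
o,A=st(); print((T(F,[F[3],0,.121])-o['eef_pos']).round(4))
im=ctrl.camera("side"); crop(im,(140,200,320,350),4,"pics/s16.png")
E
```

```text
time_s: 14.18
eef_pos: [0.6112, 0.1709, 0.1215]
eef_rot: [-0.707, 0.707, 0.013, -0.014]
wrist_force: [0.7, 0.2, 0.1]
opening: 0.999
t 14.18 tcp [0.6112 0.1709 0.1215] down [-0.001 -0.    -1.   ] jaw yaw 92.23 F [0.7 0.2 0.1] op 0.999 q [ 0.09  0.42  1.53  0.    1.19 -1.52]
[[-0.0001 -0.0001 -0.0005]]
```

View pics/s16.png

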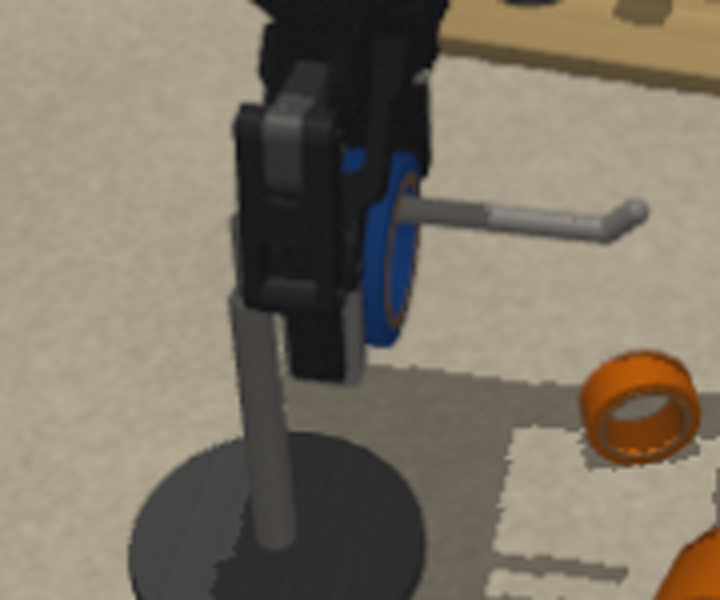

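```bash
python3 -m pendant '[0,0,0,0,0,0,0.04, 0,0,0,0,0,0,0.04, 0,0,0,0,0,0,0.04, 0,0,0,0,0,0,0.04, 0,0,0,0,0,0,0.04, 0,0,0,0,0,0,0.04]'; python3 -m pendant '[0,0,0.006,0,0,0,0.04, 0,0,0.008,0,0,0,0.04, 0,0,0.008,0,0,0,0.04, 0,0,0,0,0,0,0.04]'; python3 - <<'E'
from st import *
o,A=st()
im=ctrl.camera("side"); crop(im,(140,200,320,350),4,"pics/s17.png")
E
```

```text
time_s: 14.98
eef_pos: [0.6122, 0.171, 0.1235]
eef_rot: [-0.707, 0.707, 0.014, -0.013]
wrist_force: [-1.8, -0.0, 6.1]
opening: 0.663
time_s: 15.48
eef_pos: [0.6122, 0.171, 0.1454]
eef_rot: [0.707, -0.707, -0.014, 0.013]
wrist_force: [0.3, 0.1, -1.2]
opening: 0.659
t 15.47 tcp [0.6122 0.171  0.1454] down [ 0.002  0.    -1.   ] jaw yaw 92.23 F [ 0.3  0.1 -1.2] op 0.659 q [ 0.09  0.39  1.52 -0.    1.23 -1.52]
```

View pics/s17.png

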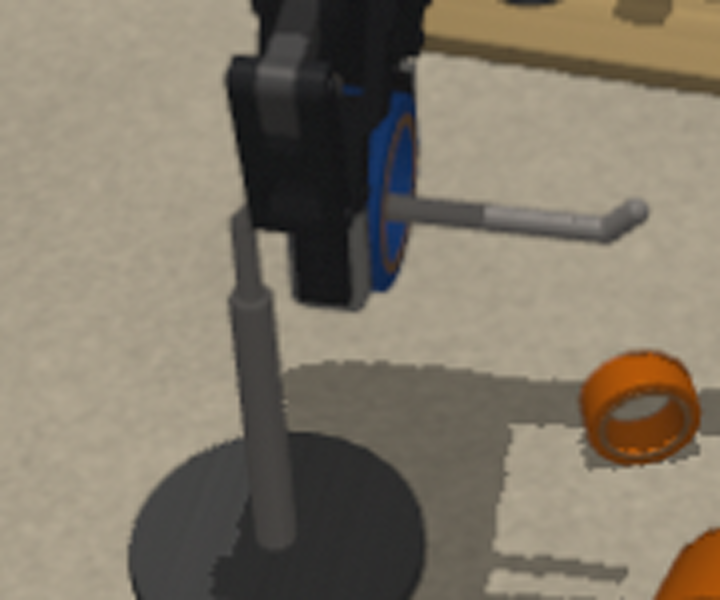

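The blue roll is lifted, and the bar now passes through the middle of its hole at (390,210). I slide it off.

```bash
python3 -m pendant '[-0.008,0,0,0,0,0,0.04, -0.013,-0.001,0,0,0,0,0.04, -0.016,0,0,0,0,0,0.04, -0.018,-0.001,0,0,0,0,0.04, -0.018,-0.001,0,0,0,0,0.04, -0.02,-0.001,0,0,0,0,0.04, -0.02,-0.001,0,0,0,0,0.04, -0.02,0,0,0,0,0,0.04, -0.01,0,0,0,0,0,0.04, 0,0,0,0,0,0,0.04]'; python3 - <<'E'
from st import *
o,A=st(); print((T(C,[-.215,0,.144])-o['eef_pos']).round(4))
im=ctrl.camera("side"); cv2.imwrite("pics/s18.png",im[:,:,::-1])
E
```

```text
time_s: 16.77
eef_pos: [0.4679, 0.166, 0.1443]
eef_rot: [-0.707, 0.707, 0.014, -0.014]
wrist_force: [0.1, 0.5, -0.6]
opening: 0.66
t 16.77 tcp [0.4679 0.166  0.1443] down [ 0. -0. -1.] jaw yaw 92.25 F [ 0.1  0.5 -0.6] op 0.66 q [ 0.1   0.11  1.88 -0.    1.16 -1.51]
[[-5.220e-02 -3.257e-01 -3.000e-04]]
```

View pics/s18.png

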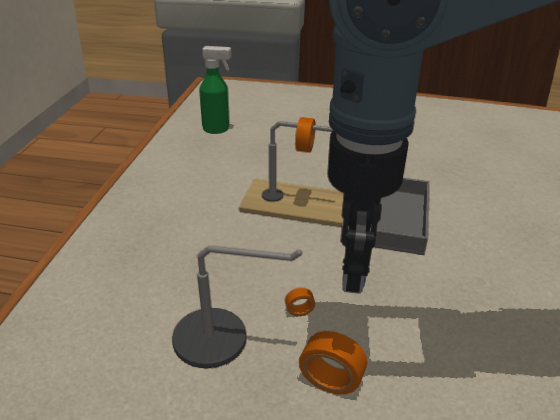

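The full hook is empty and the blue roll is in the gripper at (355,265). I carry it over the tray.

```bash
python3 -m pendant '[-0.004,-0.012,0,0,0,0,0.04, -0.006,-0.024,0,0,0,-0.5,0.04, -0.006,-0.034,0,0,0,-0.6,0.04, -0.006,-0.036,0,0,0,-0.6,0.04, -0.006,-0.036,0,0,0,-0.6,0.04, -0.006,-0.036,0,0,0,-0.6,0.04, -0.006,-0.036,0,0,0,-0.6,0.04, -0.006,-0.036,0,0,0,-0.6,0.04, -0.004,-0.036,0,0,0,-0.6,0.04, -0.002,-0.024,0,0,0,-0.5,0.04, 0,-0.016,0,0,0,0,0.04, 0,0,0,0,0,0,0.04]'; python3 - <<'E'
from st import *
o,A=st(); print((T(C,[-.215,0,.0135])-o['eef_pos']).round(4))
for c in("side","top"): cv2.imwrite(f"pics/{c}19.png",ctrl.camera(c)[:,:,::-1])
E
```

```text
time_s: 18.32
eef_pos: [0.4165, -0.161, 0.1443]
eef_rot: [-0.707, 0.707, -0.019, 0.019]
wrist_force: [0.6, 0.4, -1.0]
opening: 0.659
t 18.32 tcp [ 0.4165 -0.161   0.1443] down [ 0. -0. -1.] jaw yaw 86.93 F [ 0.6  0.4 -1. ] op 0.659 q [-0.64 -0.01  2.   -0.    1.15 -2.15]
[[-0.0008  0.0013 -0.1308]]
```

View pics/side19.png

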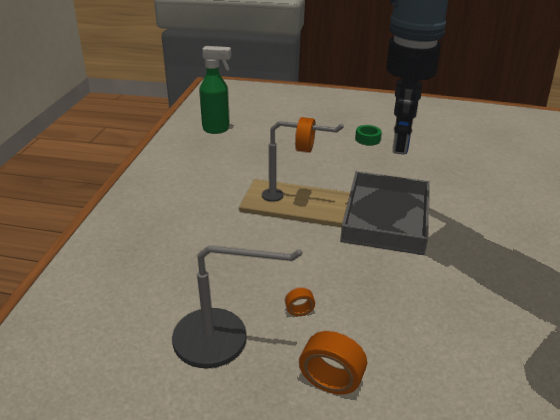

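View pics/top19.png

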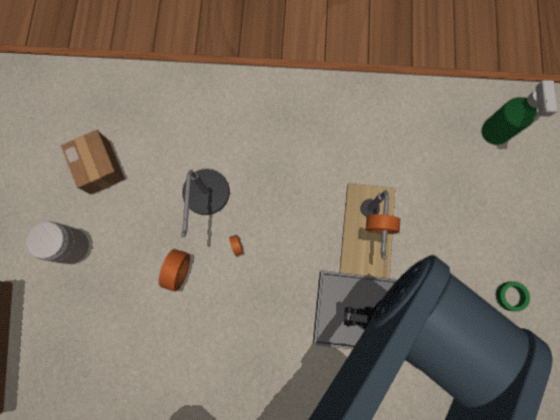

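The gripper is over the tray: finger at top (355,316), tray centre about (363,312). I lower it in two stages.

```bash
python3 -m pendant '[0,0.001,-0.01,0,0,0,0.04, 0,0,-0.015,0,0,0,0.04, 0,0,-0.02,0,0,0,0.04, 0,0,-0.02,0,0,0,0.04, 0,0,-0.015,0,0,0,0.04, 0,0,0,0,0,0,0.04]'; python3 - <<'E'
from st import *
o,A=st(); print((T(C,[-.215,0,.0135])-o['eef_pos']).round(4))
cv2.imwrite("pics/s20.png",ctrl.camera("side")[:,:,::-1])
E
```

```text
time_s: 19.18
eef_pos: [0.4155, -0.158, 0.0627]
eef_rot: [0.708, -0.706, 0.019, -0.017]
wrist_force: [1.1, -0.6, -0.3]
opening: 0.663
t 19.18 tcp [ 0.4155 -0.158   0.0627] down [-0.003  0.002 -1.   ] jaw yaw 87.05 F [ 1.1 -0.6 -0.3] op 0.663 q [-0.63  0.13  2.05  0.    0.96 -2.15]
[[ 0.0002 -0.0017 -0.0492]]
```

View pics/s20.png

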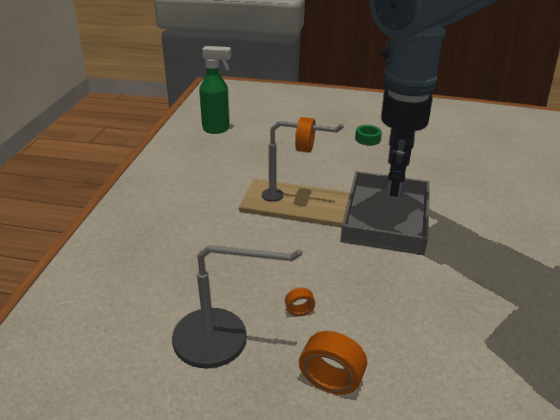

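The gripper is within the tray and well clear of the hook tip at (340,128). I continue down.

```bash
python3 -m pendant '[0,-0.001,-0.012,0,0,0,0.04, 0,0,-0.015,0,0,0,0.04, 0,0,-0.012,0,0,0,0.04, 0,0,-0.006,0,0,0,0.04, 0,0,0,0,0,0,0.04]'; python3 - <<'E'
from st import *
o,A=st(); print((T(C,[-.215,0,.0135])-o['eef_pos']).round(4))
crop(ctrl.camera("side"),(320,100,460,260),4,"pics/s21.png")
E
```

```text
time_s: 19.85
eef_pos: [0.4162, -0.1598, 0.0187]
eef_rot: [0.707, -0.707, 0.019, -0.018]
wrist_force: [1.2, -0.4, -0.9]
opening: 0.661
t 19.85 tcp [ 0.4162 -0.1598  0.0187] down [-0.001  0.001 -1.   ] jaw yaw 87.03 F [ 1.2 -0.4 -0.9] op 0.661 q [-0.63  0.23  2.06 -0.    0.85 -2.15]
[[-0.0004  0.     -0.0052]]
```

View pics/s21.png

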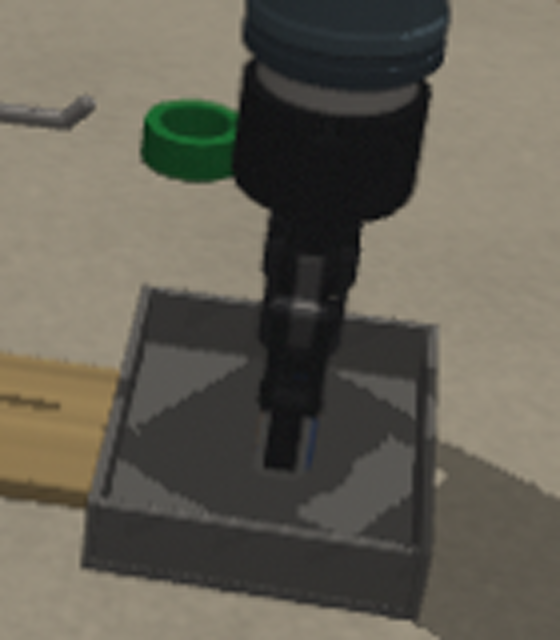

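```bash
python3 -m pendant '[0,0,-0.003,0,0,0,0.04, 0,0,-0.001,0,0,0,0.04, 0,0,0,0,0,0,0.04]'
```

```text
time_s: 20.27
eef_pos: [0.4166, -0.16, 0.0154]
eef_rot: [-0.707, 0.707, -0.018, 0.018]
wrist_force: [-0.9, 0.6, -0.5]
opening: 0.663
```

```bash
python3 -m pendant '[0,0,-0.0015,0,0,0,0.04, 0,0,0,0,0,0,0.04]'
```

```text
time_s: 20.52
eef_pos: [0.4165, -0.16, 0.0137]
eef_rot: [0.707, -0.707, 0.018, -0.018]
wrist_force: [-0.1, 0.8, -1.0]
opening: 0.658
```

```bash
python3 -m pendant '[0,0,-0.001,0,0,0,0.04, 0,0,0,0,0,0,0.06, 0,0,0,0,0,0,0.064, 0,0,0,0,0,0,0.07, 0,0,0,0,0,0,0.0854, 0,0,0,0,0,0,0.0854, 0,0,0,0,0,0,0.0854, 0,0,0,0,0,0,0.0854]'; python3 - <<'E'
from st import *
o,A=st()
crop(ctrl.camera("side"),(320,100,460,260),4,"pics/s22.png")
E
```

```text
time_s: 21.52
eef_pos: [0.4166, -0.16, 0.0128]
eef_rot: [0.707, -0.707, 0.018, -0.018]
wrist_force: [-0.5, -0.3, 0.0]
opening: 1.002
t 21.52 tcp [ 0.4166 -0.16    0.0128] down [-0.  0. -1.] jaw yaw 87.03 F [-0.5 -0.3  0. ] op 1.002 q [-0.63  0.24  2.06 -0.    0.84 -2.15]
```

View pics/s22.png

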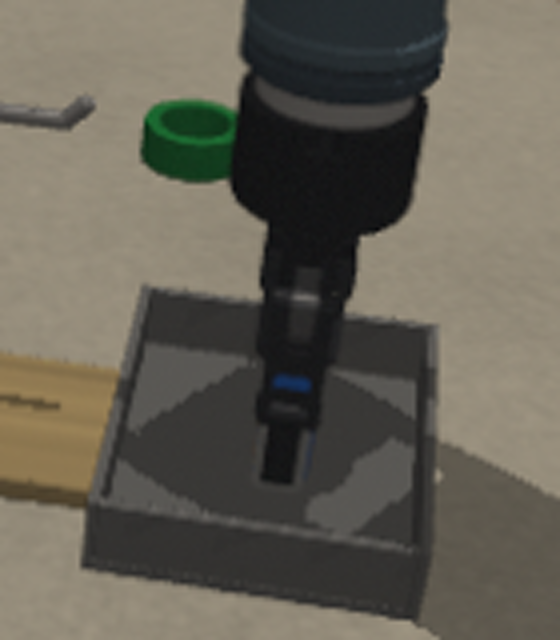

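The fingers are open and the blue roll stands on the tray floor between them (blue at (290,382)). I rise straight up.

```bash
python3 -m pendant '[0,0,0.006,0,0,0,0.0854, 0,0,0.012,0,0,0,0.0854, 0,0,0.02,0,0,0,0.0854, 0,0,0.025,0,0,0,0.0854, 0,0,0.03,0,0,0,0.0854, 0,0,0.03,0,0,0,0.0854, 0,0,0.03,0,0,0,0.0854, 0,0,0.03,0,0,0,0.0854, 0,0,0,0,0,0,0.0854, 0,0,0,0,0,0,0.0854]'; python3 - <<'E'
from st import *
o,A=st()
cv2.imwrite("pics/s23.png",ctrl.camera("side")[:,:,::-1])
E
```

```text
time_s: 22.82
eef_pos: [0.4162, -0.1598, 0.1956]
eef_rot: [0.707, -0.707, 0.018, -0.018]
wrist_force: [1.2, -0.2, -0.8]
opening: 1.003
t 22.82 tcp [ 0.4162 -0.1598  0.1956] down [-0.  0. -1.] jaw yaw 87.03 F [ 1.2 -0.2 -0.8] op 1.003 q [-0.63 -0.08  1.96 -0.    1.27 -2.15]
```

View pics/s23.png

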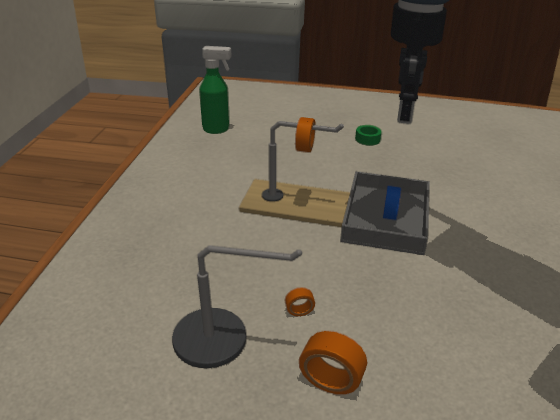

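The blue roll stands in the tray at (392,203) and the orange one hangs on the caddy hook at (305,134). I wait a second and compare to see whether anything still moves.

```bash
python3 -m pendant '[0,0,0,0,0,0,0.0854, 0,0,0,0,0,0,0.0854, 0,0,0,0,0,0,0.0854, 0,0,0,0,0,0,0.0854, 0,0,0,0,0,0,0.0854, 0,0,0,0,0,0,0.0854, 0,0,0,0,0,0,0.0854, 0,0,0,0,0,0,0.0854, 0,0,0,0,0,0,0.0854, 0,0,0,0,0,0,0.0854]' | head -1; python3 - <<'E'
from st import *
a=cv2.imread("pics/s23.png")[:,:,::-1].astype(int); im=ctrl.camera("side"); b=im.astype(int)
for n,(l,t,r,bo) in(("orange",(285,110,325,160)),("blue",(345,170,432,250))):
    m=lambda x:(x[t:bo,l:r,2]>x[t:bo,l:r,0]+40) if n=="blue" else (x[t:bo,l:r,0]>x[t:bo,l:r,2]+60)
    f=lambda k:np.array(np.nonzero(m(k))).mean(1).round(2)
    print(n,f(a),f(b),"max diff",abs(a-b)[t:bo,l:r].max())
crop(im,(240,100,440,250),4,"pics/s24.png")
E
```

```text
time_s: 24.12
orange [23.56 19.27] [23.48 19.23] max diff 5
blue [32.04 46.66] [32.02 46.64] max diff 37
```

View pics/s24.png

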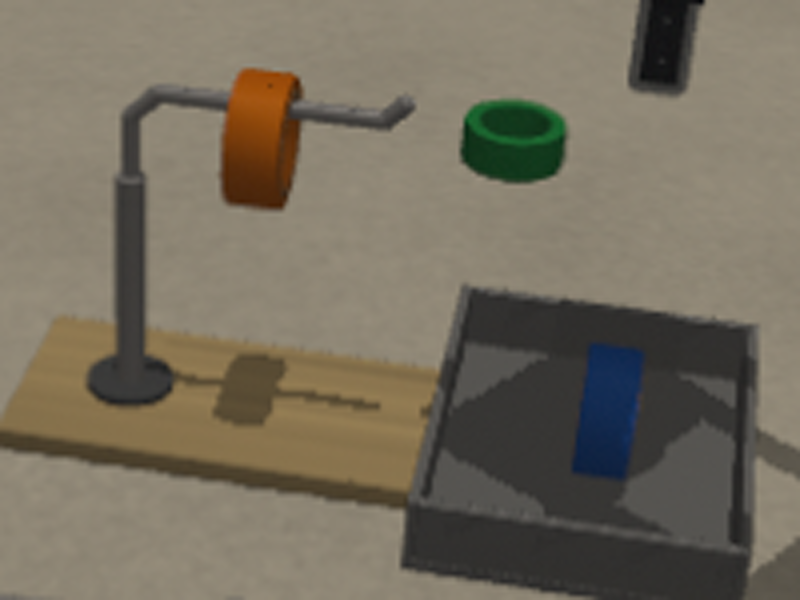

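The orange roll hangs still at (262,138) in the crop, and the blue roll stands still on the tray floor at (608,410). The gripper is clear of both, so I hand in.

```bash
python3 -c "
from bench import ctrl
print(ctrl.hand_in())"
```

```text
the job is handed in; nothing more can be done
None
```

I moved the orange roll to the caddy's empty hook and left it hanging near mid-bar. Then I took the blue roll off its hook and stood it on the floor of the grey tray. I handed in at about 24 s of the 56 s allowed.

The last checks, over 1.3 s before hand-in, showed both rolls still: their image centres shifted by less than 0.1 px. The gripper was well above both rolls. The highest wrist force I read was about 6 N, while closing on the blue roll. None of the final checks failed or disagreed. The blue roll is standing on its rim, not lying flat, with tray walls on all sides.

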